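# Count a sample bottle and show its label to the inspection camera

## Task

Count the next sample on the tally counter: swing its red-pegged lever all the way to the stop and let it spring back home. Then lift the bottle with the orange cap and orange label out of the rack and hold it up in the camera's focus, its middle 200 mm above the bench over the yellow mark, leaned back so that the orange label squarely faces the lens; do not bump the camera stand, and leave the other bottles and the jar standing where they are. Finish while still holding the bottle there, steady in the gripper.

Things in the scene. Friction and masses are not known exactly. Their poses are not given: they have to be found in the camera images.
- sample_center (a point): Centre (half-way up) of the loose square amber bottle, orange cap and label, about 0.13 kg, 95 mm tall: body 34 x 34 x 65 mm, then neck and round cap (30 mm across, 24 tall). z: up the bottle; x: straight out of the face with the orange label; y: to a plain side face. Stands in one of the rack's sockets, label roughly away from the robot; this point starts 53.5 mm above the bench.
- rack: White fixed rack, 75 x 290 mm, base 6 mm thick; origin: centre of its underside. Three sockets in a row along its y, pitch 95 mm, the middle one at the origin: square collars, 38 mm inside, walls 4 mm, rims 22 mm above the bench. Bottles stand in them on the base, square with the rack, their x along the rack's x.
- blue_center (a point): Centre (half-way up) of a like bottle with blue cap and blue label, in another socket of the rack: leave it alone.
- white_center (a point): Centre (half-way up) of a like bottle with white cap and white label, in another socket of the rack: leave it alone.
- jar_center (a point): Centre (half-way up) of a round dark amber jar with black cap, 56 mm in diameter, 80 mm tall, on the bench between rack and counter: leave it alone.
- focus (a point): The camera's focus: point in the air 200 mm above the bench, straight above the centre of the yellow disc (44 mm across) on the stand's base; hold the orange bottle's centre here. x: to the lens, 30 degrees above level; y: level; z: up, leaned 30 degrees away from the camera. Held rightly, the bottle's x, y, z point the same ways as these. The lens faces roughly to the robot.
- lens (a point): Middle of the front of the black lens (38 mm in diameter) of the blue inspection camera, 130 mm from the focus along the optical axis and 265 mm above the bench; the camera looks from here down at the focus. Behind the lens (30 mm long) follows the blue body, 60 x 46 x 46 mm, up to 330 mm above the bench. Same axes as focus.
- station: Fixed stand carrying the camera: grey base 250 x 90 x 8 mm with the yellow disc near its robot-side end; steel post 18 mm across, 308 mm tall, 188 mm behind the disc's centre. Origin on the bench below the disc's centre; x from there to the post, z up. Do not bump it.
- pivot (a point): Point on the vertical pivot axis of the tally counter's lever, at the height of the top of the red peg (87 mm above the bench). The counter is a fixed white box, 75 x 85 mm, 45 mm tall on a 100 x 100 x 5 mm rubber foot, with a row of three number windows on top.
- peg (a point): Middle of the top of the red upright peg at the lever's end: peg 12 mm in diameter, its top 87 mm above the bench, its foot 49 mm (38 mm long), 65 mm from the pivot axis; below it the dark flat lever arm, 12 mm wide, lies 48 to 54 mm above the bench. x: level, from the pivot out through the peg; z: up.
- lever (a joint): Lever angle in rad: 0 at rest, grows as the lever swings anticlockwise seen from above, to the stop at 1.0. Its spring drives it back to 0 when let go; about 1 N at the peg at rest, 2.6 N at the stop.
Things that resemble listed ones, but are neither listed nor needed, are in the scene too. What is shaped like the part that bears sample_center but purple or turquoise is not meant.

How it is judged (in metres and radians):
On the way, in this order (a step that is already met when the one before it is completed fails the run):
1. the counter's lever is swung to its stop (value of joint lever above 0.92 rad).
2. the lever is let back home (value of joint lever below 0.1 rad), for 0.1 s.
3. the orange bottle is lifted clear of the rack (height (world z) of sample_center above 0.12 m), for 0.2 s.
At the end, for the whole second after the job is handed in: Fingers hold the orange bottle clear of the camera stand, centre within 20 mm of the focus, label facing the lens, its x and z within 0.2 rad of the focus frame's, cap up; lever home (under 0.1 rad); blue, white bottles and jar within 30 mm of their starts and upright within 0.35 rad (distance between sample_center and focus below 0.02 m and angle between the x axis of sample_center and the x axis of focus, either way round below 0.2 rad and angle between the z axis of sample_center and the z axis of focus, either way round below 0.2 rad and x of lens in the frame of sample_center above 0.08 m and angle between sample_center's own z axis and vertical below 1 rad and contact force between the fingers and sample above 1 N and contact force between sample and station below 0.3 N and value of joint lever below 0.1 rad and not (distance of blue_center from where it was at the start of the episode above 0.03 m or angle between blue_center's own z axis and vertical above 0.35 rad) and not (distance of white_center from where it was at the start of the episode above 0.03 m or angle between white_center's own z axis and vertical above 0.35 rad) and not (distance of jar_center from where it was at the start of the episode above 0.03 m or angle between jar_center's own z axis and vertical above 0.35 rad)); the arm keeps its last pose, push and grip.
It fails at once if the camera or its stand is bumped (over 4 N) (contact force between station and anything else above 4 N).
It fails at once if another bottle is shifted over 30 mm or tipped over 0.35 rad ((distance of blue_center from where it was at the start of the episode above 0.03 m or angle between blue_center's own z axis and vertical above 0.35 rad) or (distance of white_center from where it was at the start of the episode above 0.03 m or angle between white_center's own z axis and vertical above 0.35 rad) or (distance of jar_center from where it was at the start of the episode above 0.03 m or angle between jar_center's own z axis and vertical above 0.35 rad)).
It also fails if it takes over 67 s, if anything falls off the work surface, if the arm or the gripper's body presses on something with over 40 N, if the wrist force passes 120 N, or if a joint passes its speed limit or range.

## Robot

A 6-joint arm with a two-finger parallel gripper is mounted at the origin on the work surface. World frame = base frame: x ahead of the robot, y to its left, z up, the work surface at z = 0. Lengths are in mm, angles in rad, forces in N, time in s.
With the tool pointing down it reaches from about 275 to 975 mm from the base axis. Payload 8.4 kg.
Tool frame: the origin (TCP) lies on the centre line of the jaws, within the pads' length; the fingertips stand 17 mm ahead of it and the grasp point (between the pads) lies 2 mm behind it; z points along the fingers, x is the direction in which the jaws open and shut, and the axes are right-handed (so a half turn about z gives the same grasp; the last joint's range is limited). The gripper opens to 92 mm and grips with 3 to 60 N. Pads are 20 mm wide; open, the fingers measure 128 mm over their backs; the gripper's body (75 mm by 189 mm) begins 69 mm behind the grasp point.
Start: joints at [1.293, 0.353, 1.633, -0, 1.155, -0.002], TCP at [170.196, 601.383, 231.583] pointing down, gripper open.
Joint ranges: [-2.63, 2.63], [-0.92, 2.1], [0.06, 2.66], [-1.3, 4.44], [0, 2.69], [-3.02, 3.02]. Speed limits (rad/s): [2.22, 2.22, 2.79, 3.14, 3.14, 3.14].

## Interface

Orientations are given as a rotation vector (axis times angle).
In Python, from cell import bot gives the robot as it stands.
- The arm moves only by the shell command python3 -m handwheel 'ROWS'. ROWS is JSON, a list of rows, each an object with "dp": the shift along the tool's x, y, z in m, a list of three; "rotation": the turn, a rotation vector about the tool's x, y, z in units of 8 degrees (1.0 is 8 degrees), a list of three; "claw": the opening, from 0 (shut) to 1 (fully open). In form: [{"dp": [tx, ty, tz], "rotation": [wx, wy, wz], "claw": claw}, ...]. A call has 1 to 12 rows; each row shifts and turns the commanded pose from where the row before left it, along the tool's axes as they then stand; what a row does not reach is not made up. A row lasts 1/10 s, in which the tool goes at most 50 mm and 8.59 degrees, less where a joint would pass 70% of its speed; a pose out of reach is approached as far as the arm can. A call with a gripper value outside its range is refused whole. The fingers move at their own pace and stop on an object; the grip force is fixed at half the most. Time passes only in rows, so rows that do not move let the fingers close. It gives the time, the measured TCP pose, the force and the opening at its end, in the units of the state.
- bot.sense(): the state, without advancing time (a new reading comes with each control period).
- bot.read_camera(name): name is "side" or "top"; returns (picture, depth): 384x512x3 uint8, red, green, blue; 384x512 float32, mm along the optical axis (not along the pixel's ray), 0 where there is no reading.
- bot.calibration(name): a dict with "fov_y" (degrees; the focal length in pixels is half the picture's height over the tangent of half this angle, whatever the lens; pixels are square), "cx", "cy" (the principal point, pixels), "T" (4x4, takes a point from camera to world coordinates). Camera axes: x right, y down, z forward; pixel columns grow to the right and rows downward; lengths in mm; the calibration is good to about 2 mm. A picture is of the moment at which its call begins. calibration takes no time and is no camera call.
- bot.sign_off(): hands the job in, once; it reports no verdict.
Trained networks look in the newest picture that a camera, given by its name, has taken for a name from the list of things; names that differ only in an ending like _2 or _b are one class to them, and where a whole thing is asked for, a point or a joint stands for the part that bears it (a point fixed in the world has none). Each returns a list of dicts, best first, with "score" (0 to 1); they miss things now and then, are a little off and sometimes report something else, mostly with a low value. They report only what shows in the picture. A call takes as long as a camera call. They do not tell look-alikes from the thing itself.
- bot.find_in(name, camera): "extent" ([left, top, right, bottom] in pixels, round what is visible of it).
- bot.place_of(name, camera): "position" ([column, row] in pixels: a listed point, or the origin of a listed thing).
The state is a dict: "time_s": time; "joint_pos": joint angles; "joint_vel": joint speeds; "effort": joint torques, N m; "ee_pos": TCP position; "orientation": TCP orientation; "wrist_force": force on the tool from outside, world axes, zero at the start; "moment": the same for the moment, N m; "finger_gap": opening from 0.0 (shut) to 1.0 (fully open).
Only numpy, scipy, OpenCV 4.12 (cv2) and the standard library are available. Lean on these libraries where they do the work, as an engineer would, in place of code of your own. Each camera call takes 0.05 s, during which the arm holds its last target. There are 200 camera calls.

## Working session

There is one attempt and no reset: what is moved stays moved. The work goes in short steps, Python scripts to look and compute and a shell command to move; the robot and the scene stay as the last step left them, time stands still between calls to the robot, and variables do not carry over. Pictures are saved under pics/ and viewed, about 8 in all and at most 12, crops included, and the job is handed in when it is done.

```bash
ls; mkdir -p pics
cat > h.py <<'E'
import numpy as np, cv2, json
from scipy.spatial.transform import Rotation as R
from cell import bot
def K(n):
    c=bot.calibration(n); f=192/np.tan(np.radians(c['fov_y'])/2); return f,c['cx'],c['cy'],np.array(c['T'])
def px2w(n,u,v,d):
    f,cx,cy,T=K(n); return (T@[ (u-cx)*d/f,(v-cy)*d/f,d,1])[:3]
def ray(n,u,v):
    f,cx,cy,T=K(n); return T[:3,3], T[:3,:3]@[(u-cx)/f,(v-cy)/f,1]
def at_z(n,u,v,z):
    o,r=ray(n,u,v); return o+r*(z-o[2])/r[2]
def proj(n,p):
    f,cx,cy,T=K(n); q=np.linalg.inv(T)@[*p,1]; return [cx+f*q[0]/q[2],cy+f*q[1]/q[2]]
def save(n,name):
    im,d=bot.read_camera(n); cv2.imwrite('pics/'+name,im[:,:,::-1]); return im,d
E
python3 - <<'E'
from h import *
np.set_printoptions(precision=1,suppress=True)
print(bot.sense())
for n in('side','top'):
    im,d=save(n,n+'0.png'); np.save(n+'_d.npy',d); print(n,K(n))
    for t in ['sample_center','rack','blue_center','white_center','jar_center','focus','lens','station','pivot','peg']:
        print(t,[(np.round(r['position']).tolist(),round(r['score'],2)) for r in bot.place_of(t,n)][:4])
a=np.vstack([cv2.imread('pics/side0.png'),cv2.imread('pics/top0.png')])
E
```

```text
pics
{'time_s': 0.0, 'joint_pos': array([ 1.3,  0.4,  1.6,  0. ,  1.2, -0. ]), 'joint_vel': array([-0., -0., -0., -0.,  0., -0.]), 'effort': array([  0. , -59.4, -33.4,   0.1,   0. ,  -0. ]), 'ee_pos': array([170.1, 600.9, 230.9]), 'orientation': array([ 2.5,  1.9, -0. ]), 'wrist_force': array([-0.6,  0.9,  0.3]), 'moment': array([-0. , -0.1,  0. ]), 'finger_gap': 0.997953629099355}
side (np.float64(431.8532097187781), 248.4022566399279, 181.28036731883589, array([[   0.7,   -0.4,    0.6,  -89.4],
       [  -0.7,   -0.4,    0.6, -674.6],
       [  -0. ,   -0.9,   -0.5,  746.7],
       [   0. ,    0. ,    0. ,    1. ]]))
sample_center [([260.0, 234.0], 0.87), ([306.0, 250.0], 0.73), ([291.0, 223.0], 0.73)]
rack [([323.0, 291.0], 0.56), ([235.0, 223.0], 0.21)]
blue_center [([321.0, 275.0], 0.77)]
white_center [([348.0, 304.0], 0.83)]
jar_center [([200.0, 236.0], 0.64)]
focus []
lens [([270.0, 125.0], 0.56), ([239.0, 218.0], 0.44)]
station [([237.0, 222.0], 0.82)]
pivot [([163.0, 189.0], 0.98), ([325.0, 289.0], 0.37)]
peg [([143.0, 196.0], 0.55)]
top (np.float64(434.37665120548246), 252.68920609453207, 195.71578957091722, array([[  -0. ,   -1. ,    0.1,  460.2],
       [  -1. ,    0. ,    0. ,   53.6],
       [  -0. ,   -0.1,   -1. , 1342.7],
       [   0. ,    0. ,    0. ,    1. ]]))
sample_center [([340.0, 147.0], 0.74), ([280.0, 169.0], 0.72), ([316.0, 192.0], 0.51), ([274.0, 206.0], 0.51)]
rack [([341.0, 204.0], 0.91)]
blue_center [([345.0, 202.0], 0.72)]
white_center [([374.0, 217.0], 0.55), ([225.0, 142.0], 0.26)]
jar_center [([231.0, 243.0], 0.82)]
focus []
lens [([225.0, 142.0], 0.79)]
station [([225.0, 189.0], 0.88)]
pivot [([164.0, 238.0], 0.98)]
peg [([150.0, 258.0], 0.63)]
```

View pics/side0.png

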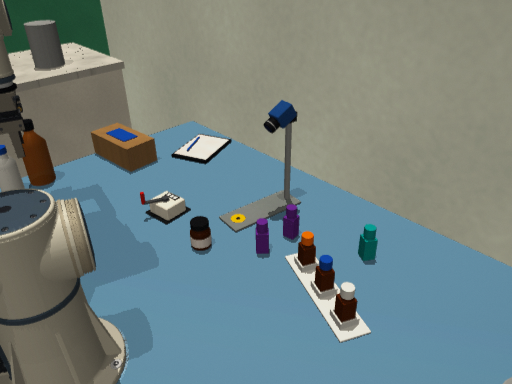

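View pics/top0.png

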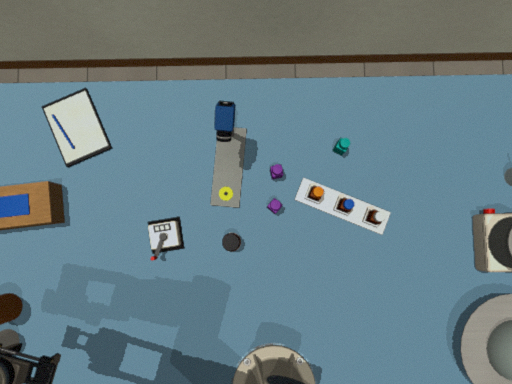

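Side view: orange bottle (306,250), top view (316,192). Confusable with it: purple (262,235) and (291,223) and turquoise (368,243) in side, (275,206), (277,172) and (342,147) in top, plus blue (346,204) and white (374,217) in the rack. Choice: the orange-capped one in the rack's left socket. Counter peg: side (143,197), top (154,258).

Run:
```python
from h import *
np.set_printoptions(precision=1,suppress=True)
D={n:np.load(n+'_d.npy') for n in('side','top')}
I={n:cv2.imread(f'pics/{n}0.png') for n in D}
def pts(n,box,lo,hi):
    hsv=cv2.cvtColor(I[n],cv2.COLOR_BGR2HSV); m=cv2.inRange(hsv,lo,hi)
    x0,y0,x1,y1=box; k=np.zeros_like(m);k[y0:y1,x0:x1]=m[y0:y1,x0:x1]
    v,u=np.nonzero(k); P=np.array([px2w(n,a,b,D[n][b,a]) for a,b in zip(u,v) if D[n][b,a]>0])
    return u.mean(),v.mean(),P
for nm,bs,bt,lo,hi in [('orangecap',(295,225,320,250),(305,180,328,203),(5,150,120),(18,255,255)),
  ('bluecap',(314,250,338,275),(335,195,360,215),(105,120,80),(125,255,255)),
  ('peg',(135,185,150,206),(148,252,160,263),(0,150,60),(4,255,255)),
  ('yellow',(225,210,250,226),(215,184,236,204),(24,120,120),(34,255,255))]:
    for n,b in(('side',bs),('top',bt)):
        u,v,P=pts(n,b,lo,hi); print(nm,n,round(u,1),round(v,1),len(P),np.median(P,0),P[:,2].min(),P[:,2].max())
def tri(a,b):
    A=[];B=[]
    for n,p in(('side',a),('top',b)):
        o,r=ray(n,*p);r/=np.linalg.norm(r);M=np.eye(3)-np.outer(r,r);A.append(M);B.append(M@o)
    return np.linalg.lstsq(np.vstack(A),np.hstack(B),rcond=None)[0]
for nm in ['blue_center','white_center','jar_center','lens','pivot','peg']:
    s=bot.place_of(nm,'side')[0]['position'];t=bot.place_of(nm,'top')[0]['position'];print(nm,tri(s,t))
print('orange',tri((306,250),(316,192)))
# rack rect in top
g=I['top'];hsv=cv2.cvtColor(g,cv2.COLOR_BGR2HSV);m=cv2.inRange(hsv,(0,0,170),(180,50,255))
def rect(box,z):
    x0,y0,x1,y1=box;k=np.zeros_like(m);k[y0:y1,x0:x1]=m[y0:y1,x0:x1]
    v,u=np.nonzero(k);W=np.array([at_z('top',a,b,z)[:2] for a,b in zip(u,v)],np.float32);print(cv2.minAreaRect(W))
rect((290,172,395,240),6); rect((145,215,188,255),50)
m=cv2.inRange(hsv,(0,0,70),(180,60,150)); 
rect((205,150,246,210),8)
b=np.hstack([cv2.resize(I['side'][215:335,220:380],None,fx=4,fy=4,interpolation=2)[:, :],])
cv2.imwrite('pics/c1.png',b)
c=cv2.resize(I['top'][165:270,135:240],None,fx=4,fy=4,interpolation=2);cv2.imwrite('pics/c2.png',c)
```

```text
orangecap side 307.2 237.6 128 [ 568.3 -142.9   99. ] -1.7793414865049044 102.76341107576764
orangecap top 317.6 191.4 83 [ 574.8 -133.8   99.9] 73.6408975073648 105.7650021438103
bluecap side 325.9 261.0 140 [ 532.2 -229.5  100. ] -1.522099147223912 103.9115547426
bluecap top 348.5 203.9 77 [ 536.5 -219.8  100.3] 68.29926335774576 105.73829183185103
peg side 141.9 197.6 32 [389.8 338.3  71.1] 54.61745740926017 88.56065999100781
peg top 153.2 257.7 13 [392.2 342.6  85.9] 63.1096261741327 93.12392169334225
yellow side 237.5 217.7 66 [583.3 137.    8.4] 4.775226118780665 11.649981245744812
yellow top 225.5 193.3 145 [582.4 136.3   8.5] 1.8192466658686044 14.82723853942798
blue_center [ 541.3 -217.4   45.9]
white_center [ 503.9 -311.1   46.4]
jar_center [431.7 119.7  29.1]
lens [688.9 116.9 277.8]
pivot [447.5 309.4  90.1]
peg [394.8 353.   69.6]
orange [ 576.7 -135.3   49.9]
((537.935302734375, -222.0968780517578), (289.7757873535156, 73.59722137451172), 66.9600830078125)
((458.3712158203125, 322.29046630859375), (71.61644744873047, 81.80418395996094), 8.384353637695312)Traceback (most recent call last):
  File "<stdin>", line 31, in <module>
  File "<stdin>", line 28, in rect
  File "h.py", line 11, in at_z
    o,r=ray(n,u,v); return o+r*(z-o[2])/r[2]
        ~~~^^^^^^^
  File "h.py", line 9, in ray
    f,cx,cy,T=K(n); return T[:3,3], T[:3,:3]@[(u-cx)/f,(v-cy)/f,1]
              ~^^^
  File "h.py", line 5, in K
    c=bot.calibration(n); f=192/np.tan(np.radians(c['fov_y'])/2); return f,c['cx'],c['cy'],np.array(c['T'])
ValueError: time passes only in moves, steps and waits
```

```bash
sed -i 's/^def K/from functools import cache\n@cache\ndef K/' h.py
python3 - <<'E'
from h import *
np.set_printoptions(precision=3,suppress=True)
I={n:cv2.imread(f'pics/{n}0.png') for n in('side','top')}
hsv=cv2.cvtColor(I['top'],cv2.COLOR_BGR2HSV); d=np.load('top_d.npy')
W=[]
for v in range(125,215):
    for u in range(203,250):
        p=px2w('top',u,v,d[v,u])
        if d[v,u]>0 and 4<p[2]<14 and hsv[v,u,1]<70: W.append(p[:2])
print(len(W),cv2.minAreaRect(np.array(W,np.float32)))
# post / camera points from side depth
ds=np.load('side_d.npy')
P=np.array([px2w('side',u,v,ds[v,u]) for v in range(135,190) for u in range(284,294) if ds[v,u]>0]);P=P[(P[:,2]>60)&(P[:,2]<260)&(P[:,0]<850)]
print('post',np.median(P,0),len(P))
s=bot.sense();print(R.from_rotvec(s['orientation']).as_matrix(),s['time_s'])
c1=cv2.resize(I['side'][215:335,220:380],None,fx=3,fy=3,interpolation=2)
c2=cv2.resize(I['top'][165:270,140:240],(343,360),interpolation=2)
cv2.imwrite('pics/c1.png',np.hstack([c1[:, :450],c2]))
E
```

```text
1693 ((666.8035278320312, 127.86186218261719), (91.71250915527344, 249.56861877441406), 83.79478454589844)
post [762.924 108.103 148.058] 295
[[ 0.272  0.962  0.   ]
 [ 0.962 -0.272  0.   ]
 [ 0.     0.    -1.   ]] 1.7
```

View pics/c1.png

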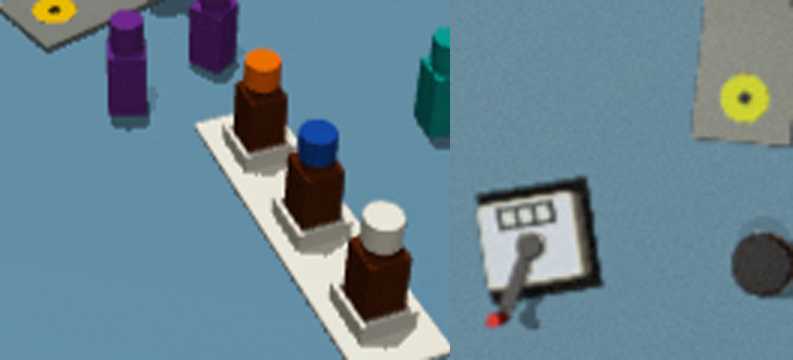

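The crop confirms that the orange-capped bottle is at the rack's left end, at about (575,-134.5); rack yaw is -23°. The station yaw is about -6.2° and the focus about (583,136.5,200). The peg at (392,342) is 64 mm from the pivot at (447,309), against 65 mm in the text. Next I'll go to the +y side of the peg with the fingers shut.

```bash
python3 -m handwheel '[{"dp":[0,0,0],"rotation":[0,0,-1],"claw":0},{"dp":[0,0,0],"rotation":[0,0,-1],"claw":0},{"dp":[-0.028,0.027,0],"rotation":[0,0,0],"claw":0},{"dp":[-0.028,0.027,0],"rotation":[0,0,0],"claw":0},{"dp":[-0.028,0.027,0],"rotation":[0,0,0],"claw":0},{"dp":[-0.028,0.027,0],"rotation":[0,0,0],"claw":0},{"dp":[-0.028,0.027,0],"rotation":[0,0,0],"claw":0},{"dp":[-0.028,0.027,0],"rotation":[0,0,0],"claw":0},{"dp":[-0.028,0.027,0],"rotation":[0,0,0],"claw":0},{"dp":[-0.020,0.027,0],"rotation":[0,0,0],"claw":0},{"dp":[0,0,0],"rotation":[0,0,0],"claw":0},{"dp":[0,0,0],"rotation":[0,0,0],"claw":0}]'
```

```text
time_s: 2.9
ee_pos: [387.2, 385.9, 231.6]
orientation: [-2.22, -2.223, -0.0]
wrist_force: [-0.4, -0.0, 0.5]
finger_gap: 0.007
```

```bash
python3 -m handwheel '[{"dp":[0,0,0.03],"rotation":[0,0,0],"claw":0},{"dp":[0,0,0.03],"rotation":[0,0,0],"claw":0},{"dp":[0,0,0.03],"rotation":[0,0,0],"claw":0},{"dp":[0,0,0.03],"rotation":[0,0,0],"claw":0},{"dp":[0,0,0.034],"rotation":[0,0,0],"claw":0},{"dp":[0,0,0],"rotation":[0,0,0],"claw":0},{"dp":[0,0,0],"rotation":[0,0,0],"claw":0}]'
python3 - <<'E'
from h import *
a,_=save('side','s1.png');b,_=save('top','t1.png')
f=lambda i,x,y:cv2.resize(i[y:y+80,x:x+80,::-1],(400,400),interpolation=2)
cv2.imwrite('pics/c3.png',np.hstack([f(a,105,150),f(b,120,205)]))
E
```

```text
time_s: 3.6
ee_pos: [386.1, 386.7, 77.8]
orientation: [-2.216, -2.226, 0.002]
wrist_force: [0.4, 0.3, 0.4]
finger_gap: 0.005
```

View pics/c3.png

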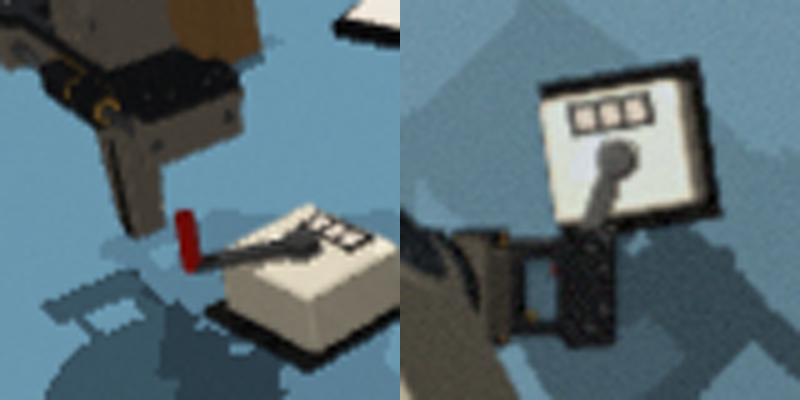

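The fingers stand just on the +y side of the red peg (crop (185,240)) at peg height. Next is the push toward -y.

```bash
python3 -m handwheel '[{"dp":[-0.01,0,0],"rotation":[0,0,0],"claw":0},{"dp":[-0.01,0,0],"rotation":[0,0,0],"claw":0},{"dp":[-0.01,0,0],"rotation":[0,0,0],"claw":0},{"dp":[-0.01,0,0],"rotation":[0,0,0],"claw":0},{"dp":[-0.01,0,0],"rotation":[0,0,0],"claw":0},{"dp":[-0.01,0,0],"rotation":[0,0,0],"claw":0},{"dp":[-0.01,0,0],"rotation":[0,0,0],"claw":0},{"dp":[-0.005,0,0],"rotation":[0,0,0],"claw":0},{"dp":[0,0,0],"rotation":[0,0,0],"claw":0}]'; python3 -m handwheel '[{"dp":[-0.003,0,0],"rotation":[0,0,0],"claw":0},{"dp":[0,0,0],"rotation":[0,0,0],"claw":0}]'
```

```text
time_s: 4.6
ee_pos: [387.7, 310.7, 77.8]
orientation: [2.218, 2.224, 0.001]
wrist_force: [0.8, 3.1, 2.1]
finger_gap: 0.004
time_s: 4.8
ee_pos: [387.3, 308.2, 77.6]
orientation: [-2.217, -2.225, -0.0]
wrist_force: [1.6, 3.2, 0.9]
finger_gap: 0.002
```

```bash
python3 -m handwheel '[{"dp":[-0.003,0,0],"rotation":[0,0,0],"claw":0},{"dp":[0,0,0],"rotation":[0,0,0],"claw":0}]';python3 -m handwheel '[{"dp":[-0.002,0,0],"rotation":[0,0,0],"claw":0},{"dp":[0,0,0],"rotation":[0,0,0],"claw":0}]'
```

```text
time_s: 5.0
ee_pos: [386.6, 304.7, 77.3]
orientation: [-2.217, -2.225, 0.002]
wrist_force: [-0.3, 2.8, 0.1]
finger_gap: -0.001
time_s: 5.2
ee_pos: [386.6, 302.6, 77.3]
orientation: [-2.217, -2.225, 0.002]
wrist_force: [-1.4, 2.6, -0.4]
finger_gap: 0.003
```

```bash
python3 -m handwheel '[{"dp":[-0.002,0,0],"rotation":[0,0,0],"claw":0},{"dp":[0,0,0],"rotation":[0,0,0],"claw":0}]';python3 -m handwheel '[{"dp":[-0.002,0,0],"rotation":[0,0,0],"claw":0},{"dp":[0,0,0],"rotation":[0,0,0],"claw":0}]'
python3 - <<'E'
from h import *
print(bot.sense()['wrist_force'])
a,_=save('side','s2.png');b,_=save('top','t2.png')
f=lambda i,x,y:cv2.resize(i[y:y+80,x:x+80,::-1],(400,400),interpolation=2)
cv2.imwrite('pics/c4.png',np.hstack([f(a,125,150),f(b,130,205)]))
E
```

```text
time_s: 5.4
ee_pos: [386.9, 300.7, 77.4]
orientation: [-2.218, -2.225, 0.001]
wrist_force: [-0.8, 2.1, 0.4]
finger_gap: 0.004
time_s: 5.6
ee_pos: [387.0, 298.8, 77.5]
orientation: [-2.218, -2.225, 0.001]
wrist_force: [-1.8, 1.8, -0.1]
finger_gap: 0.004
[-1.83731763  1.77769404 -0.09503118]
```

View pics/c4.png

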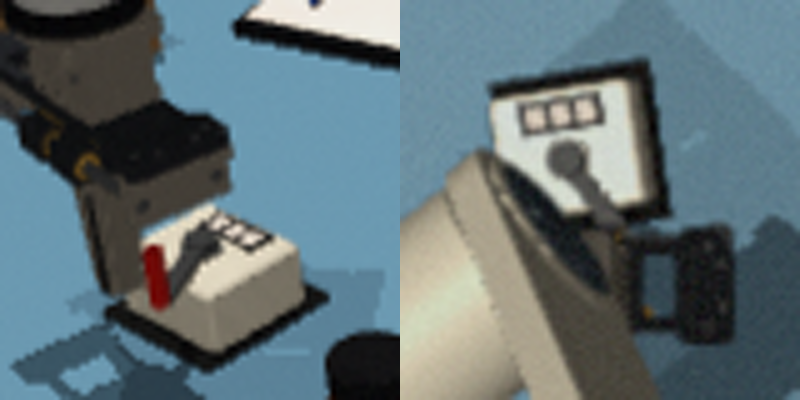

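Both views show the lever swung far over, with the peg against the finger. The force hasn't risen yet, so I'll push on along the arc until it does.

```bash
for i in 1; do python3 -m handwheel '[{"dp":[-0.002,0.004,0],"rotation":[0,0,0],"claw":0},{"dp":[0,0,0],"rotation":[0,0,0],"claw":0}]'; done; python3 -m handwheel '[{"dp":[-0.003,0.002,0],"rotation":[0,0,0],"claw":0},{"dp":[0,0,0],"rotation":[0,0,0],"claw":0}]';  python3 -m handwheel '[{"dp":[-0.003,0.002,0],"rotation":[0,0,0],"claw":0},{"dp":[0,0,0],"rotation":[0,0,0],"claw":0}]'
```

```text
time_s: 5.9
ee_pos: [388.8, 297.1, 77.3]
orientation: [-2.217, -2.221, 0.006]
wrist_force: [-15.1, 8.6, 5.8]
finger_gap: 0.005
time_s: 6.1
ee_pos: [390.0, 295.7, 77.4]
orientation: [-2.217, -2.217, 0.004]
wrist_force: [-22.4, 20.2, 4.5]
finger_gap: 0.003
time_s: 6.3
ee_pos: [391.1, 294.3, 77.5]
orientation: [-2.217, -2.214, 0.003]
wrist_force: [-29.0, 31.2, 6.0]
finger_gap: 0.005
```

Force rose to about 40 N, so this is the stop. I'll back off and let the lever follow home.

```bash
python3 -m handwheel '[{"dp":[0.008,-0.006,0],"rotation":[0,0,0],"claw":0},{"dp":[0.015,-0.002,0],"rotation":[0,0,0],"claw":0},{"dp":[0.015,0,0],"rotation":[0,0,0],"claw":0},{"dp":[0.015,0,0],"rotation":[0,0,0],"claw":0},{"dp":[0.02,0,0],"rotation":[0,0,0],"claw":0},{"dp":[0.02,0,0],"rotation":[0,0,0],"claw":0},{"dp":[0.01,0,0],"rotation":[0,0,0],"claw":0},{"dp":[0,0,0],"rotation":[0,0,0],"claw":0}]'
python3 - <<'E'
from h import *
a,_=save('side','s3.png');b,_=save('top','t3.png')
f=lambda i,x,y:cv2.resize(i[y:y+80,x:x+80,::-1],(400,400),interpolation=2)
cv2.imwrite('pics/c5.png',np.hstack([f(a,105,150),f(b,120,205)]))
c=cv2.inRange(cv2.cvtColor(a,cv2.COLOR_RGB2HSV),(0,150,60),(4,255,255))[185:215,130:175]
v,u=np.nonzero(c);print(u.mean()+130,v.mean()+185,len(u))
E
```

```text
time_s: 7.1
ee_pos: [387.1, 395.8, 77.5]
orientation: [2.216, 2.227, 0.001]
wrist_force: [-0.5, -0.5, 0.9]
finger_gap: 0.004
142.03030303030303 197.66666666666666 33
```

Peg is back at pixel (142.0,197.7), against (141.9,197.6) at the start, so the lever is home. On to the bottle.

```bash
python3 -m handwheel '[{"dp":[0,0,-0.04],"rotation":[0,0,0],"claw":0},{"dp":[0,0,-0.04],"rotation":[0,0,0],"claw":0},{"dp":[0,0,-0.04],"rotation":[0,0,0],"claw":0},{"dp":[0,0,-0.04],"rotation":[0,0,0],"claw":0.5},{"dp":[-0.035,0.012,0],"rotation":[0,0,0],"claw":1},{"dp":[-0.035,0.012,0],"rotation":[0,0,0],"claw":1},{"dp":[-0.035,0.012,0],"rotation":[0,0,0],"claw":1},{"dp":[-0.035,0.012,0],"rotation":[0,0,0],"claw":1},{"dp":[-0.035,0.012,0],"rotation":[0,0,0],"claw":1},{"dp":[-0.035,0.012,0],"rotation":[0,0,0],"claw":1},{"dp":[-0.035,0.012,0],"rotation":[0,0,0],"claw":1},{"dp":[-0.035,0.012,0],"rotation":[0,0,0],"claw":1}]' >/dev/null
python3 -m handwheel '[{"dp":[-0.035,0.013,0],"rotation":[0,0,0],"claw":1},{"dp":[-0.035,0.013,0],"rotation":[0,0,0],"claw":1},{"dp":[-0.035,0.013,0],"rotation":[0,0,0],"claw":1},{"dp":[-0.035,0.013,0],"rotation":[0,0,0],"claw":1},{"dp":[-0.035,0.013,0],"rotation":[0,0,0],"claw":1},{"dp":[-0.035,0.013,0],"rotation":[0,0,0],"claw":1},{"dp":[-0.035,0.013,0],"rotation":[0,0,0],"claw":1},{"dp":[0,0,0],"rotation":[0,0,1],"claw":1},{"dp":[0,0,0],"rotation":[0,0,1],"claw":1},{"dp":[0,0,0],"rotation":[0,0,0.9],"claw":1},{"dp":[0,0,0],"rotation":[0,0,0],"claw":1}]'
cat > goto.py <<'E'
from h import *
import sys
# remaining offset in tool axes to target TCP (world mm) and tool axes
def rem(p,Rt):
    s=bot.sense();Rc=R.from_rotvec(s['orientation']); d=Rc.inv().apply(np.array(p)-s['ee_pos'])
    print('dp',np.round(d/1000,4),'rot units',np.round((Rc.inv()*Rt).as_rotvec(degrees=True)/8,3),'gap',s['finger_gap'])
def down(yaw,tilt=0):
    y=np.radians(yaw);Rd=R.from_matrix(np.array([[np.cos(y),np.sin(y),0],[np.sin(y),-np.cos(y),0],[0,0,-1]]))
    return Rd*R.from_rotvec([np.radians(tilt),0,0])
E
python3 -c "
from goto import *
rem([575.5,-134.5,53],down(67))"
```

```text
time_s: 9.5
ee_pos: [574.8, -130.8, 237.3]
orientation: [-2.622, -1.73, 0.001]
wrist_force: [0.0, -0.1, 0.0]
finger_gap: 0.999
dp [-0.003   0.0022  0.1843] rot units [-0.007  0.002 -0.021] gap 0.9991855200374671
```

```bash
python3 -m handwheel '[{"dp":[-0.003,0.002,0],"rotation":[0,0,0],"claw":0.75},{"dp":[0,0,0.03],"rotation":[0,0,0],"claw":0.75},{"dp":[0,0,0.03],"rotation":[0,0,0],"claw":0.75},{"dp":[0,0,0.03],"rotation":[0,0,0],"claw":0.75},{"dp":[0,0,0],"rotation":[0,0,0],"claw":0.75}]'
python3 - <<'E'
from goto import *
a,_=save('side','s4.png');b,_=save('top','t4.png')
f=lambda i,x,y:cv2.resize(i[y:y+100,x:x+100,::-1],(400,400),interpolation=2)
cv2.imwrite('pics/c6.png',np.hstack([f(a,255,195),f(b,280,150)]))
rem([575.5,-134.5,53],down(67))
E
```

```text
time_s: 10.0
ee_pos: [573.5, -133.4, 144.0]
orientation: [-2.613, -1.735, 0.007]
wrist_force: [-0.1, 1.0, 0.3]
finger_gap: 0.746
dp [-0.0008 -0.0004  0.0949] rot units [-0.006  0.002  0.012] gap 0.7476078280561551
```

View pics/c6.png

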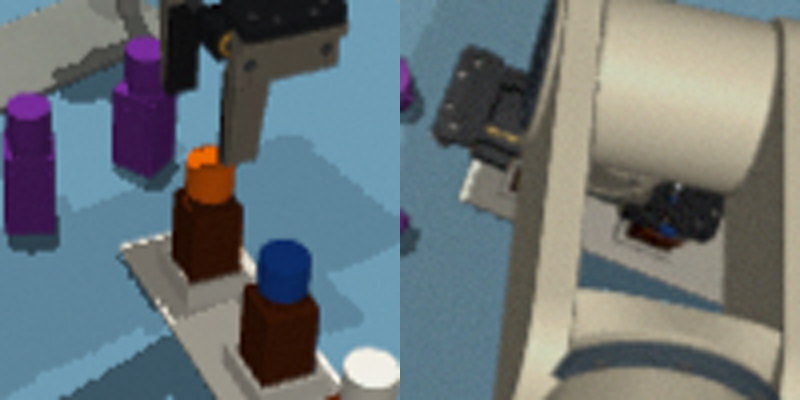

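Fingers straddle the orange cap (side crop (205,170)) and both neighbours are clear. I'll descend and grip.

```bash
python3 -m handwheel '[{"dp":[0,0,0.02],"rotation":[0,0,0],"claw":0.75},{"dp":[0,0,0.02],"rotation":[0,0,0],"claw":0.75},{"dp":[0,0,0.02],"rotation":[0,0,0],"claw":0.75},{"dp":[0,0,0.02],"rotation":[0,0,0],"claw":0.75},{"dp":[0,0,0.01],"rotation":[0,0,0],"claw":0.75},{"dp":[0,0,0],"rotation":[0,0,0],"claw":0.75}]'; python3 -m handwheel '[{"dp":[0,0,0],"rotation":[0,0,0],"claw":0.4},{"dp":[0,0,0],"rotation":[0,0,0],"claw":0},{"dp":[0,0,0],"rotation":[0,0,0],"claw":0},{"dp":[0,0,0],"rotation":[0,0,0],"claw":0},{"dp":[0,0,0],"rotation":[0,0,0],"claw":0},{"dp":[0,0,0],"rotation":[0,0,0],"claw":0}]'
```

```text
time_s: 10.7
ee_pos: [576.5, -133.8, 57.8]
orientation: [-2.619, -1.735, 0.0]
wrist_force: [-0.1, 0.1, 0.1]
finger_gap: 0.75
time_s: 11.3
ee_pos: [576.5, -134.2, 58.1]
orientation: [2.619, 1.734, -0.0]
wrist_force: [-0.8, -3.3, 6.3]
finger_gap: 0.368
```

Gap 0.368 × 92 = 34 mm, which matches the bottle width. Lift, turn and lean.

```bash
python3 -m handwheel '[{"dp":[0,0,-0.01],"rotation":[0,0,0],"claw":0},{"dp":[0,0,-0.02],"rotation":[0,0,0],"claw":0},{"dp":[0,0,-0.03],"rotation":[0,0,0],"claw":0},{"dp":[0,0,-0.03],"rotation":[0,0,0],"claw":0},{"dp":[0,0,-0.03],"rotation":[0,0,0],"claw":0},{"dp":[0,0,-0.03],"rotation":[0,0,0],"claw":0},{"dp":[0,0,0],"rotation":[0,0,0],"claw":0}]'; python3 -m handwheel '[{"dp":[0,0,0],"rotation":[0,0,-0.7],"claw":0},{"dp":[0,0,0],"rotation":[0,0,-0.7],"claw":0},{"dp":[0,0,0],"rotation":[0,0,-0.7],"claw":0},{"dp":[0,0,0],"rotation":[-0.75,0,0],"claw":0},{"dp":[0,0,0],"rotation":[-0.75,0,0],"claw":0},{"dp":[0,0,0],"rotation":[-0.75,0,0],"claw":0},{"dp":[0,0,0],"rotation":[-0.75,0,0],"claw":0},{"dp":[0,0,0],"rotation":[-0.75,0,0],"claw":0},{"dp":[0,0,0],"rotation":[0,0,0],"claw":0},{"dp":[0,0,0],"rotation":[0,0,0],"claw":0}]'
cat > fin.py <<'E'
from goto import *
Rf=down(83.8,-30); print(np.round(Rf.as_matrix(),2).tolist())
rem(np.array([583,136.5,200])-4.3*Rf.as_matrix()[:,2],Rf)
E
python3 fin.py
```

```text
time_s: 12.0
ee_pos: [578.7, -134.0, 212.2]
orientation: [2.616, 1.731, 0.008]
wrist_force: [-0.5, 0.1, -1.3]
finger_gap: 0.366
time_s: 13.0
ee_pos: [575.8, -133.5, 207.1]
orientation: [2.021, 1.812, 0.483]
wrist_force: [1.1, -0.9, -0.6]
finger_gap: 0.367
[[0.11, 0.86, 0.5], [0.99, -0.09, -0.05], [0.0, 0.5, -0.87]]
dp [ 0.2692 -0.0228 -0.009 ] rot units [-0.025 -0.004 -0.005] gap 0.36670816017385743
```

```bash
python3 -m handwheel '[{"dp":[0.015,-0.006,-0.002],"rotation":[0,0,0],"claw":0},{"dp":[0.025,-0.006,-0.002],"rotation":[0,0,0],"claw":0},{"dp":[0.03,-0.006,-0.002],"rotation":[0,0,0],"claw":0},{"dp":[0.03,-0.005,-0.002],"rotation":[0,0,0],"claw":0},{"dp":[0.03,0,-0.001],"rotation":[0,0,0],"claw":0},{"dp":[0.03,0,0],"rotation":[0,0,0],"claw":0},{"dp":[0.03,0,0],"rotation":[0,0,0],"claw":0},{"dp":[0.03,0,0],"rotation":[0,0,0],"claw":0},{"dp":[0.025,0,0],"rotation":[0,0,0],"claw":0},{"dp":[0.015,0,0],"rotation":[0,0,0],"claw":0},{"dp":[0.009,0,0],"rotation":[0,0,0],"claw":0},{"dp":[0,0,0],"rotation":[0,0,0],"claw":0}]'; python3 fin.py
python3 - <<'E'
from goto import *
np.set_printoptions(precision=1,suppress=True)
a,d=save('side','s5.png');b,dt=save('top','t5.png')
for n in('side','top'):
    for t in ('sample_center','lens','blue_center','white_center','jar_center','peg','pivot'): print(n,t,[(np.round(r['position'],1).tolist(),round(r['score'],2)) for r in bot.place_of(t,n)][:2])
    print(n,'focus exp',proj(n,[583,136.5,200]))
f=lambda i,x,y:cv2.resize(i[y:y+150,x:x+200,::-1],(533,400),interpolation=2)
cv2.imwrite('pics/c7.png',f(a,150,90))
h=cv2.cvtColor(a,cv2.COLOR_RGB2HSV);m=cv2.inRange(h,(5,150,100),(18,255,255));v,u=np.nonzero(m[90:230,180:320]);v+=90;u+=180
P=np.array([px2w('side',x,y,d[y,x]) for x,y in zip(u,v)]);print('orange px',len(P),np.median(P,0))
m=cv2.inRange(h,(0,150,60),(4,255,255))[185:215,130:175];v,u=np.nonzero(m);print('peg',u.mean()+130,v.mean()+185)
E
```

```text
time_s: 14.2
ee_pos: [582.3, 137.3, 204.3]
orientation: [2.017, 1.811, 0.485]
wrist_force: [-0.2, 0.1, -1.4]
finger_gap: 0.369
[[0.11, 0.86, 0.5], [0.99, -0.09, -0.05], [0.0, 0.5, -0.87]]
dp [-0.0008 -0.0015 -0.0002] rot units [0.003 0.003 0.006] gap 0.36882180370097656
side sample_center [([369.6, 243.4], 0.84), ([290.2, 222.9], 0.84)]
side lens [([266.5, 126.7], 0.88)]
side blue_center [([322.7, 276.5], 0.89), ([201.7, 232.1], 0.16)]
side white_center [([343.9, 302.9], 0.67)]
side jar_center [([199.5, 233.7], 0.58)]
side peg [([138.2, 192.6], 0.7)]
side pivot [([165.2, 189.5], 0.95)]
side focus exp [np.float64(235.00968256299697), np.float64(160.25283253404882)]
top sample_center [([341.2, 145.8], 0.7), ([220.6, 189.0], 0.65)]
top lens [([224.5, 140.5], 0.85)]
top blue_center [([343.2, 203.1], 0.76)]
top white_center [([375.6, 219.5], 0.77)]
top jar_center [([231.5, 242.0], 0.44)]
top peg [([149.2, 258.9], 0.43)]
top pivot [([163.1, 240.6], 0.72)]
top focus exp [np.float64(221.19581891076976), np.float64(186.3407831515463)]
orange px 2 [550.1 131.4 228.2]
peg 142.0 197.5
```

View pics/c7.png

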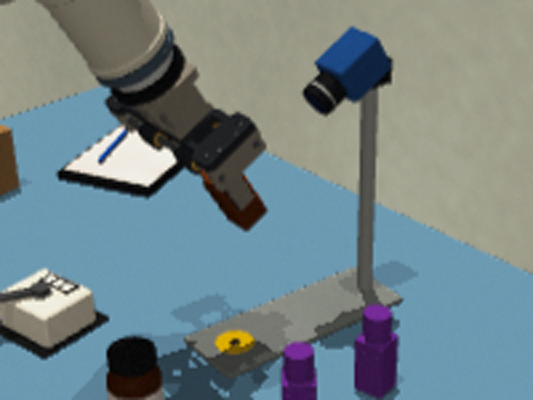

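The picture shows the bottle gripped and leaned back, its foot at crop (250,215), above the yellow disc and well clear of the lens. As a last numeric check I'll look at the foot position and the lens bearing.

Run:
```python
from goto import *
y=np.radians(-6.2);dx=np.array([np.cos(y),np.sin(y),0]);z=-.5*dx+[0,0,.866];x=.866*dx+[0,0,.5];F=np.array([583,136.5,200])
for s in(1,-1):
    q=F-47.5*z+17*s*x
    for t in(1,-1): print('foot corner',np.round(proj('side',q+17*t*np.array([-dx[1],dx[0],0])),0))
print('lens exp',proj('side',F+130*x),proj('top',F+130*x))
im=cv2.cvtColor(cv2.imread('pics/s5.png'),cv2.COLOR_BGR2HSV)
m=cv2.inRange(im,(3,120,30),(16,255,140))[145:190,220:262];v,u=np.nonzero(m)
print('brown px range u',u.min()+220,u.max()+220,'v',v.min()+145,v.max()+145)
print(bot.sense()['finger_gap'],bot.sense()['wrist_force'])
```

```text
foot corner [243. 164.]
foot corner [250. 169.]
foot corner [235. 173.]
foot corner [242. 177.]
lens exp [np.float64(267.2611880129248), np.float64(128.04816037581674)] [np.float64(223.61129488149737), np.float64(139.32032334910846)]
brown px range u 225 248 v 154 175
0.36748739480489084 [ 0.10930663 -0.15061121 -0.94839721]
```

The lens lies within 1.5 px of its predicted place and the bottle's foot within 2 px (about 5 mm), both inside tolerance. Handing in.

```bash
python3 -c "
from cell import bot
print(bot.sign_off())"
```

```text
the job is handed in; nothing more can be done
None
```

I did the counter and bottle steps and handed the job in with the bottle held at the focus. Sign-off gives no verdict, so the result rests on my own checks.

**Counter:** I pushed the peg until the force rose to about 40 N, which I took as the stop. There was no direct reading of the lever angle. Afterwards the peg was back at its starting pixel, (142.0,197.5) against (141.9,197.6), so the lever is home. That peak is about the 40 N limit for the arm or gripper's body. It was the closed fingers that pressed, not the body, but I pushed harder there than I needed to.

**Bottle:** I gripped it on its plain sides at 34 mm, lifted it clear of the rack, turned it and leaned it back 30°. It is held at about (583,137,200), with the gripper within 2 mm and 0.1° of where I aimed it.

**Last checks:**
- The lens lies within 1.5 px of where my estimate of the stand puts it.
- The bottle's foot is within about 2 px (roughly 5 mm) of the plan.
- The other bottles and the jar were found within 5 px of where they started, which is about the detector's scatter.
- The wrist force read about 1 N, close to the bottle's weight, and the grip width was steady.

**Not confirmed:**
- The orange label itself was not visible to either camera. Its direction comes from the bottle standing square in the rack, with the label away from the robot, as the task says.
- At the end the networks did not find the held bottle in the side view; their best hits there were the turquoise and purple look-alikes. In the top view the second hit was at (220.6,189.0), about 3 px from the expected focus.

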